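Clamp an acrylic bar with one knob of a cam-clamp jig

ROBOT

A 6-joint arm with a two-finger parallel gripper is mounted at the origin on the work surface. World frame = base frame: x ahead of the robot, y to its left, z up, the work surface at z = 0. Lengths are in mm, angles in rad, forces in N, time in s.
With the tool pointing down it reaches from about 350 to 775 mm from the base axis. Payload 7.3 kg.
Tool frame: the origin (TCP) lies between the finger pads; the fingertips stand 14 mm ahead of it and the grasp point (between the pads) lies 5 mm behind it; z points along the fingers, y is the line along which they close (so a half turn about z gives the same grasp; the last joint's range is limited). The gripper opens to 92 mm and grips with 3 to 60 N. Pads are 19 mm wide; open, the fingers measure 130 mm over their backs; the gripper's body (75 mm by 190 mm) begins 47 mm behind the grasp point.
Start: joints at [1.157, 0.342, 1.524, -0, 1.275, -0.146], TCP at [138.904, 506.309, 240.741] pointing down, gripper open.
Joint ranges: [-2.53, 2.53], [-0.77, 2.02], [0.04, 2.7], [-1, 4.14], [0.28, 2.66], [-3.11, 3.11]. Speed limits (rad/s): [2.57, 2.57, 3.14, 3.14, 3.14, 3.14].

INTERFACE

Orientations are given as [roll, pitch, yaw] about the fixed x, y, z axes, in that order (R = Rz(yaw) Ry(pitch) Rx(roll)).
In Python, from plant import get_obs, cams, close_job gives the robot as it stands. The module is installed in compiled form; this text tells all that it offers.
- The arm moves only by the shell command python3 -m creep 'ROWS'. ROWS is JSON, a list of rows, each an object of numbers: "hand": the opening, from 0 (shut) to 1 (fully open); "tx", "ty", "tz": the shift along the tool's x, y, z in m; "spin": the turn about the tool's z in degrees. In form: [{"hand": .., "tx": .., "ty": .., "tz": .., "spin": ..}, ...]. A call has 1 to 5 rows; each row shifts and turns the commanded pose from where the row before left it, along the tool's axes as they then stand; what a row does not reach is not made up. A row lasts 1/8 s, in which the tool goes at most 62.5 mm and 10.7 degrees, less where a joint would pass 70% of its speed; a pose out of reach is approached as far as the arm can. A call is refused whole if a number of a shift passes 0.0625 or a number of a turn 10.7, either way. A call with a gripper value outside its range is refused whole. The fingers move at their own pace and stop on an object; the grip force is fixed at half the most. Time passes only in rows, so rows that do not move let the fingers close. It gives the time, the measured TCP pose, the force, the opening and the grip force at its end, in the units of the state.
- get_obs(): the state, without advancing time (a new reading comes with each control period).
- cams.capture(name): name is "scene" or "top" or "wrist"; returns a dict with "color" (384x512x3 uint8, red, green, blue), "K" (3x3 intrinsics, pixels), "R" (3x3) and "t" (3): a world point X has camera coordinates R X + t. Camera axes: x right, y down, z forward; pixel columns grow to the right and rows downward; lengths in mm; the calibration is good to about 2 mm. The wrist camera is an equidistant fisheye: a pixel r from the principal point sees the ray r / f radians off the axis. A picture is of the moment at which its call begins. There is no depth.
- close_job(): hands the job in; it is judged then, once.
The state is a dict: "time": time; "joint_positions": joint angles; "dq": joint speeds; "tau": joint torques, N m; "tool_pos": TCP position; "tcp_rot": TCP orientation; "contact_force": force on the tool from outside, world axes, zero at the start; "moment": the same for the moment, N m; "grip_width": finger opening in mm; "finger_force": force on a finger pad.
Only numpy, scipy, OpenCV 4.12 (cv2) and the standard library are available. Lean on these libraries where they do the work, as an engineer would, in place of code of your own. Each camera call takes 0.05 s, during which the arm holds its last target. There are 200 camera calls.

TASK

Put the orange acrylic bar into the empty station of the three-station gluing jig, lying flat in its slot and pushed home against the end stop, then turn that station's brass knob clockwise until you feel its cam bite and the bar is firmly held, but no harder, because acrylic cracks if the cam is forced. Do not touch the two neighbouring knobs, and leave the jar, the glue bottle and the spool where they stand.

Things in the scene. Friction and masses are not known exactly. Their poses are not given: they have to be found in the camera images.
- bar: Orange acrylic bar, 150 x 12 x 25 mm (x, y, z), 40 to 75 g, lying loose on the bench at the start, standing on its 12 mm edge. Origin: centre of its underside; x along its length.
- station_t: The empty clamp station: brown wooden block 98 x 62 x 12 mm on the jig board; its underside is 12 mm, its top (the slot floor) 24 mm above the bench. x runs along the slot away from the robot, y left, z up. Origin: on the underside, 5 mm beyond the middle; the block spans x -54 to +44 mm. The slot lies between a steel cam under the knob (right) and a black pad on an aluminium fence (left).
- slot (a point): Where the centre of the bar's underside belongs when the bar is home and not yet clamped: on the slot floor, bar end on the stop, bar along x, its other end sticking out 60 mm past the block towards the robot. With the knob open there is at least 2 mm of room on both sides. Clamping moves the bar 2 to 10 mm to the left, onto the pad.
- stop (a point): Middle of the near face of the aluminium end stop of the empty station, 36.5 mm above the bench; the stop is 22 mm wide, 25 mm tall and solid. The turning cam tends to drag the bar towards it.
- knob_t (a joint): Angle of the empty station's knob, rad: 0 fully open, grows clockwise seen from above, ends at 1.7, starts at 0 to 0.12. Friction 0.1 N m; it stays where left. The cam meets the bar at 0.55 to 1.3 rad, different each time. Then the turning moment rises at once, the squeeze by 50 to 90 N per rad: stop about 0.2 rad after first contact (4 to 24 N holds, 26 N cracks).
- knob_foot (a point): Foot of that knob's axis, on the slot floor. The cam on it is a disc of radius 13 mm, its centre 10 mm off the axis, 28 to 45 mm above the bench. The pad's face is 27.5 mm left of this axis, give or take 3 mm: its setting differs from start to start and is not reported. The pad is sprung, 9 N/mm over 3 mm, then solid.
- knob_t_grip (a point): Point on the axis of that knob, 74 mm above the bench, at the height to grip. The brass grip is a bar 34 mm long, 14 mm wide, from 56 to 86 mm above the bench. At joint value 0 its length runs along station_t's x; it turns with the joint. Its black mark is on the end that points to the robot at 0. The tops of bars in the jig are 49 mm above the bench.
- knob_a_grip (a point): The same point of a neighbouring knob, of the same shape, in a station of the same shape 66 or 132 mm from the empty one; that station holds a fixed white bar, which lies like the bar at home. Not to be touched.
- knob_b_grip (a point): The same point of the other neighbouring knob; its station holds a white bar too. Not to be touched.
- jar: White jar with yellow lid, 64 mm across, 75 mm tall. Bystander. Origin: centre of its underside.
- glue: Blue glue bottle, 52 mm across, 160 mm tall. Bystander. Origin: centre of its underside.
- spool: Spool of copper wire, 72 mm across, 50 mm tall. Bystander. Origin: centre of its underside.
There are look-alikes about, which are no part of the job. Several things have the shape of the bar; the one meant has the colours described above.

How it is judged:
By the outcome, as a careful person would: the job done as asked, in the order asked, and still so for the second after the job is handed in, with the robot touching nothing.
It also fails if it takes over 72 s, if anything falls off the work surface, if the arm or the gripper's body presses on something with over 40 N, if the wrist force passes 120 N, or if a joint passes its speed limit or range.

## Working session

There is one attempt and no reset: what is moved stays moved. The work goes in short steps, Python scripts to look and compute and a shell command to move; the robot and the scene stay as the last step left them, time stands still between calls to the robot, and variables do not carry over. Pictures are saved under pics/ and viewed, at most 10 in all, crops included, and the job is handed in when it is done.

```bash
mkdir -p pics; cat > h.py <<'E'
import numpy as np, cv2
from plant import get_obs, cams, close_job
def cap(n,f=None):
    c=cams.capture(n)
    c={k:np.array(v) for k,v in c.items()}
    if f: cv2.imwrite('pics/'+f,c['color'][:,:,::-1])
    return c
def ray(c,u,v,fish=False):
    K=c['K']; x=(u-K[0,2])/K[0,0]; y=(v-K[1,2])/K[1,1]
    if fish:
        r=np.hypot(x,y)+1e-12; d=np.array([np.sin(r)*x/r,np.sin(r)*y/r,np.cos(r)])
    else: d=np.array([x,y,1.])
    d=c['R'].T@d; return -c['R'].T@c['t'], d/np.linalg.norm(d)
def onz(c,u,v,z,fish=False):
    o,d=ray(c,u,v,fish); return o+d*(z-o[2])/d[2]
def tri(rs):
    A=np.zeros((3,3));b=np.zeros(3)
    for o,d in rs:
        P=np.eye(3)-np.outer(d,d);A+=P;b+=P@o
    X=np.linalg.solve(A,b)
    return X,[np.linalg.norm((np.eye(3)-np.outer(d,d))@(X-o)) for o,d in rs]
E
python3 - <<'E'
from h import *
np.set_printoptions(precision=3,suppress=True)
I=[]
for n in ['scene','top','wrist']:
    c=cap(n,n+'0.png'); np.savez('pics/'+n+'0.npz',**c); print(n,c['K'].tolist(),-c['R'].T@c['t'],c['R'][2])
o=get_obs();print({k:np.round(v,3) for k,v in o.items()})
E
```

```text
scene [[362.2443834137343, 0.0, 252.01147595841445], [0.0, 362.2443834137343, 196.9605330335179], [0.0, 0.0, 1.0]] [1067.049  181.921  778.923] [-0.604 -0.168 -0.779]
top [[367.9989747925944, 0.0, 254.9199959151648], [0.0, 367.9989747925944, 191.2448347584025], [0.0, 0.0, 1.0]] [ 463.263   32.305 1044.168] [ 0.035  0.017 -0.999]
wrist [[297.3186396354542, 0.0, 253.64388803614125], [0.0, 297.3186396354542, 195.130495905625], [0.0, 0.0, 1.0]] [ 65.705 525.78  383.404] [ 0.27  -0.075 -0.96 ]
{'time': np.float64(0.15), 'joint_positions': array([ 1.157,  0.343,  1.525, -0.   ,  1.275, -0.146]), 'dq': array([ 0.001, -0.003, -0.003, -0.001,  0.001, -0.001]), 'tau': array([  0.002, -43.147, -24.435,   0.072,   0.054,  -0.   ]), 'tool_pos': array([138.8  , 506.036, 240.227]), 'tcp_rot': array([-3.14 , -0.   ,  2.874]), 'contact_force': array([-0.753,  0.133, -0.489]), 'moment': array([-0.008, -0.004, -0.021]), 'finger_force': np.float64(0.0), 'grip_width': np.float64(91.978)}
```

View pics/top0.png

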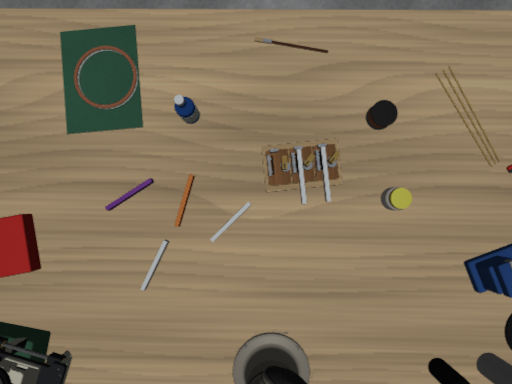

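View pics/scene0.png

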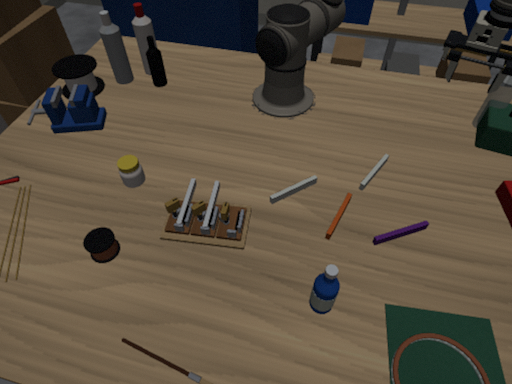

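The top view shows the orange bar at about (185,200), the jig at (262-340, 142-190) with its empty station on the left (+y), and white bars at about (302,175) and (326,175). The glue is at (186,108), the spool at (381,114) and the jar at (399,198). The scene view agrees: the bar is at (340,215) and the empty station at (230,222).

```bash
python3 - <<'E'
from h import *
np.set_printoptions(precision=1,suppress=True)
L={n:dict(np.load(f'pics/{n}0.npz')) for n in ['top','scene']}
ends={}
for n,c in L.items():
    hsv=cv2.cvtColor(c['color'],cv2.COLOR_RGB2HSV)
    m=cv2.inRange(hsv,(4,170,90),(16,255,255))
    k,lab,st,ce=cv2.connectedComponentsWithStats(m)
    for i in range(1,k):
        if st[i,4]>60:
            pts=np.argwhere(lab==i)[:,::-1].astype(np.float32)
            r=cv2.minAreaRect(pts); b=cv2.boxPoints(r); print(n,st[i],ce[i],r)
            print(' corners z25:',[onz(c,*p,25)[:2].round(0) for p in b])
t=L['top']['color'];s=L['scene']['color']
a=cv2.resize(t[132:202,255:350],None,fx=5.6,fy=5.6,interpolation=cv2.INTER_CUBIC)[:,:,::-1]
cv2.imwrite('pics/jigtop.png',a)
b=cv2.resize(s[172:252,155:260],None,fx=6,fy=6,interpolation=cv2.INTER_CUBIC)[:,:,::-1]
cv2.imwrite('pics/jigscene.png',b)
E
```

```text
top [175 175  18  51 202] [183.8 200.2] ((183.87899780273438, 200.11146545410156), (3.893895149230957, 52.200767517089844), 16.389541625976562)
 corners z25: [array([404., 271.]), array([543., 232.]), array([540., 222.]), array([401., 260.])]
scene [327 193  25  42 197] [338.8 213.6] ((338.91058349609375, 213.45184326171875), (4.3346266746521, 45.716773986816406), 28.300758361816406)
 corners z25: [array([545., 225.]), array([402., 264.]), array([407., 275.]), array([549., 235.])]
```

View pics/jigtop.png

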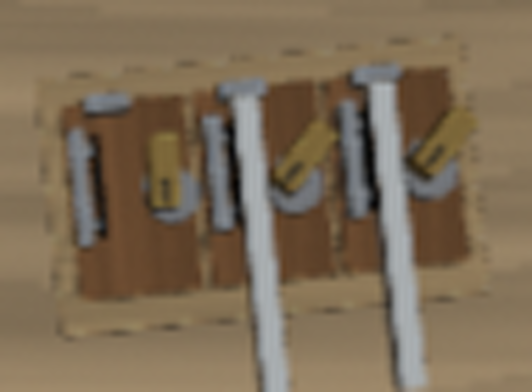

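View pics/jigscene.png

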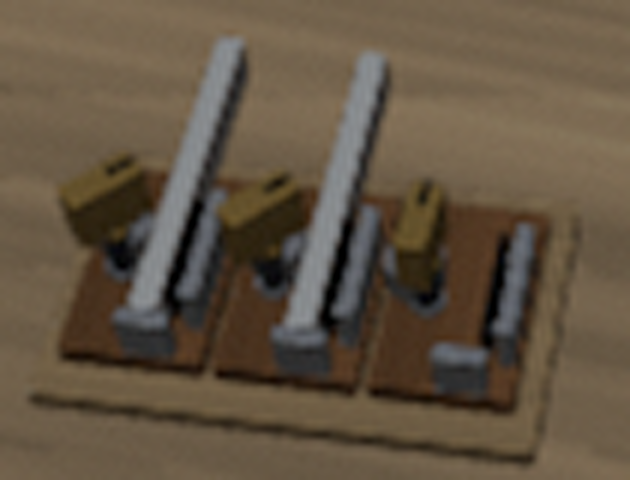

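The crops show the empty station (left in top, right in scene). Its knob is nearly open: grip centre at (164,171) in the top crop, with the mark at (165,192). In the scene crop the mark is at (425,190). The stop is at (107,104) in the top crop and (460,352) in the scene crop, and the fence is on the outer side.

```bash
python3 - <<'E'
from h import *
np.set_printoptions(precision=1,suppress=True)
L={n:dict(np.load(f'pics/{n}0.npz')) for n in ['top','scene']}
T=lambda u,v:(255+(u+.5)/5.6-.5,132+(v+.5)/5.6-.5)
S=lambda u,v:(155+(u+.5)/6-.5,172+(v+.5)/6-.5)
P={'mark':((165,192),(425,190)),'stop top':((107,104),(460,352)),'fence top mid':((83,187),(519,275)),
'whiteB near end':((272,390),(374,62)),'knob B mark':((291,182),(276,185)),'white A near end':((413,385),(231,48)),'knobA mark':((434,160),(122,164))}
for k,(a,b) in P.items():
    X,r=tri([ray(L['top'],*T(*a)),ray(L['scene'],*S(*b))]); print(k,X,np.array(r))
for k,p,z in [('whiteB far',(243,92),49),('whiteB near',(272,385),49),('whiteA far',(382,78),49),('whiteA near',(411,380),49),('blk t NL',(80,298),24),('blk t NR',(200,286),24),('blk t FR',(187,95),24),('board NL',(65,335),12),('board FL',(42,85),12),('board FR',(462,45),12),('board NR',(487,288),12),('knob ctr',(164,171),86),('stop near edge',(108,112),49)]:
    print(k,onz(L['top'],*T(*p),z))
for e in [((190.5,176),(349,195)),((178,225),(329,235))]:
    X,r=tri([ray(L['top'],*e[0]),ray(L['scene'],*e[1])]); print('bar end',X,r)
X,r=tri([ray(L['top'],183.9,200.1),ray(L['scene'],338.9,213.5)]); print('bar c',X,r)
E
```

```text
mark [563.6 -26.4  84.5] [0.7 0.7]
stop top [610.4   0.1  44.6] [1.1 1.1]
fence top mid [569.3  12.2  46.7] [1.9 1.9]
whiteB near end [472.3 -81.6  46.4] [0.4 0.4]
knob B mark [570.2 -87.5  76.3] [0.8 0.8]
white A near end [ 475.4 -150.2   40. ] [0.9 0.9]
knobA mark [ 580.1 -151.9   81.9] [0.7 0.7]
whiteB far [616.5 -66.6  49. ]
whiteB near [474.8 -81.6  49. ]
whiteA far [ 623.9 -133.7   49. ]
whiteA near [ 478.  -148.4   49. ]
blk t NL [517.   10.8  24. ]
blk t NR [523.6 -48.6  24. ]
blk t FR [618.6 -41.3  24. ]
board NL [499.   17.8  12. ]
board FL [624.7  30.7  12. ]
board FR [ 646.9 -179.8   12. ]
board NR [ 524.9 -192.7   12. ]
knob ctr [573.4 -26.4  86. ]
stop near edge [606.1  -1.3  49. ]
bar end [527.9 229.2 153. ] [np.float64(24.487204744901298), np.float64(24.48720474490138)]
bar end [ 398.2  276.7 -180. ] [np.float64(30.908285233704838), np.float64(30.908285233704845)]
bar c [471.8 249.2  15.5] [np.float64(0.9115710616217139), np.float64(0.9115710616218151)]
```

```bash
python3 -m creep '[{"tx":-0.043,"ty":-0.02,"tz":0.0125},{"tx":-0.043,"ty":-0.02,"tz":0.0125},{"tx":-0.043,"ty":-0.02,"tz":0.0125},{"tx":-0.043,"ty":-0.02,"tz":0.0125},{"tx":-0.043,"ty":-0.02,"tz":0.0125}]'; python3 -m creep '[{"tx":-0.043,"ty":-0.02,"tz":0.0125},{"tx":-0.043,"ty":-0.02,"tz":0.0125},{"tx":-0.043,"ty":-0.02,"tz":0.0125},{"tz":0},{"tz":0}]'
python3 - <<'E'
from h import *
np.set_printoptions(precision=2,suppress=True)
c=cap('wrist','w1.png'); np.savez('pics/w1.npz',**c)
o=get_obs();print(o['tool_pos'],o['tcp_rot'],o['contact_force'])
hsv=cv2.cvtColor(c['color'],cv2.COLOR_RGB2HSV)
m=cv2.inRange(hsv,(4,170,60),(16,255,255))
k,lab,st,ce=cv2.connectedComponentsWithStats(m)
for i in range(1,k):
    if st[i,4]>100: print(st[i],ce[i])
E
```

```text
[138.82 506.1  240.32] [-3.14 -0.    2.87] [-0.45 -0.37 -0.18]
[379 200  72  46 678] [412.64 219.16]invalid input at $[0]: expected keys hand, tx, ty, tz, spin
invalid input at $[0]: expected keys hand, tx, ty, tz, spin
```

View pics/w1.png

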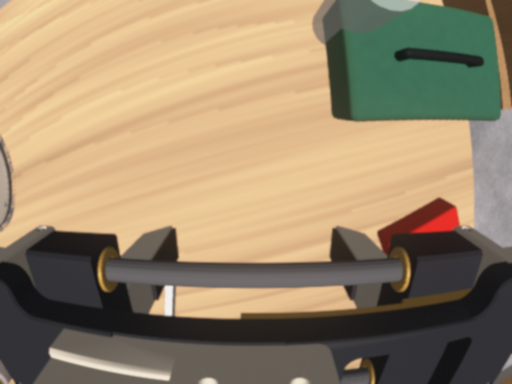

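The picture shows the arm still at the start, because every row needs all five keys. The gripper fills the lower half of the wrist image (fingers at about (170,255) and (345,255)), and image up is tool +x.

```bash
python3 -m creep '[{"hand":1,"tx":-0.043,"ty":-0.02,"tz":0.0125,"spin":0},{"hand":1,"tx":-0.043,"ty":-0.02,"tz":0.0125,"spin":0},{"hand":1,"tx":-0.043,"ty":-0.02,"tz":0.0125,"spin":0},{"hand":1,"tx":-0.043,"ty":-0.02,"tz":0.0125,"spin":0},{"hand":1,"tx":-0.043,"ty":-0.02,"tz":0.0125,"spin":0}]'; python3 -m creep '[{"hand":1,"tx":-0.043,"ty":-0.02,"tz":0.0125,"spin":0},{"hand":1,"tx":-0.043,"ty":-0.02,"tz":0.0125,"spin":0},{"hand":1,"tx":-0.043,"ty":-0.02,"tz":0.0125,"spin":0},{"hand":1,"tx":0,"ty":0,"tz":0,"spin":0},{"hand":1,"tx":0,"ty":0,"tz":0,"spin":0}]'
python3 - <<'E'
from h import *
np.set_printoptions(precision=2,suppress=True)
c=cap('wrist','w2.png'); np.savez('pics/w2.npz',**c)
o=get_obs();print(o['tool_pos'],o['tcp_rot'],o['contact_force'])
hsv=cv2.cvtColor(c['color'],cv2.COLOR_RGB2HSV)
m=cv2.inRange(hsv,(4,170,60),(16,255,255))
k,lab,st,ce=cv2.connectedComponentsWithStats(m)
for i in range(1,k):
    if st[i,4]>100:
        pts=np.argwhere(lab==i)[:,::-1].astype(np.float32);b=cv2.boxPoints(cv2.minAreaRect(pts))
        print(st[i],ce[i],b.tolist(),[onz(c,*p,25,True)[:2] for p in b])
E
```

```text
time: 0.82
tool_pos: [320.8, 351.9, 177.9]
tcp_rot: [3.141, 0.0, 2.874]
contact_force: [0.3, 0.9, -0.5]
grip_width: 91.9
finger_force: 0.0
time: 1.45
tool_pos: [427.9, 261.1, 140.6]
tcp_rot: [-3.141, -0.001, 2.873]
contact_force: [-0.1, 0.5, -0.4]
grip_width: 91.8
finger_force: 0.0
[427.64 261.53 140.86] [ 3.14 -0.    2.87] [-0.25  1.06 -0.7 ]
[ 248  162   12  101 1147] [253.76 211.37] [[247.99996948242188, 161.99996948242188], [258.9999694824219, 161.99996948242188], [258.9999694824219, 261.9999694824219], [247.99996948242188, 261.9999694824219]] [array([396.83, 264.24]), array([399.41, 273.59]), array([495.29, 247.82]), array([492.4 , 237.34])]
[249 289  11  15 151] [253.61 295.81] [[249.0, 289.0], [259.0, 289.0], [259.0, 303.0], [249.0, 303.0]] [array([523.98, 229.44]), array([526.74, 239.44]), array([544.6, 234.7]), array([541.76, 224.41])]
```

View pics/w2.png

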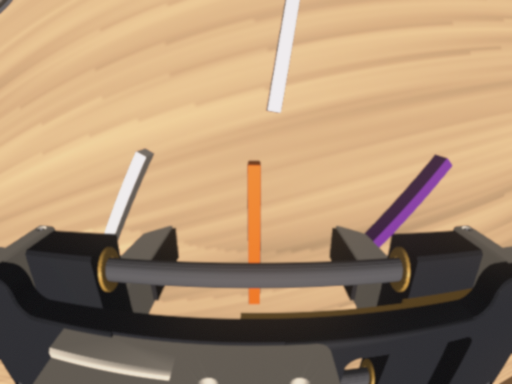

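The bar lies vertically in the image at column 254, centred between the fingers. Its near end is at (254,162), and with z=25 the measured length comes out at 151 mm, which confirms its height. I'll descend and grasp.

```bash
python3 -m creep '[{"hand":0.6,"tx":0,"ty":0,"tz":0.05,"spin":0},{"hand":0.6,"tx":0,"ty":0,"tz":0.05,"spin":0},{"hand":0.6,"tx":0,"ty":0,"tz":0.012,"spin":0},{"hand":0.6,"tx":0,"ty":0,"tz":0.0115,"spin":0},{"hand":0.6,"tx":0,"ty":0,"tz":0,"spin":0}]'; python3 -m creep '[{"hand":0,"tx":0,"ty":0,"tz":0,"spin":0},{"hand":0,"tx":0,"ty":0,"tz":0,"spin":0},{"hand":0,"tx":0,"ty":0,"tz":0,"spin":0},{"hand":0,"tx":0,"ty":0,"tz":0,"spin":0},{"hand":0,"tx":0,"ty":0,"tz":0,"spin":0}]'
```

```text
time: 2.12
tool_pos: [428.6, 261.5, 17.9]
tcp_rot: [3.141, 0.001, 2.874]
contact_force: [0.5, -0.1, -0.3]
grip_width: 55.3
finger_force: 0.0
time: 2.75
tool_pos: [428.4, 261.0, 17.3]
tcp_rot: [3.141, 0.0, 2.874]
contact_force: [-0.2, -0.1, 1.2]
grip_width: 11.6
finger_force: 30.0
```

```bash
python3 -m creep '[{"hand":0,"tx":0,"ty":0,"tz":-0.03,"spin":0},{"hand":0,"tx":0,"ty":0,"tz":-0.05,"spin":0},{"hand":0,"tx":0,"ty":0,"tz":-0.01,"spin":0}]'; python3 - <<'E'
from h import *
np.set_printoptions(precision=1,suppress=True)
for n,z,roi in [('top',49,(255,132,350,210)),('scene',49,(155,165,260,252))]:
    c=dict(np.load(f'pics/{n}0.npz')); x0,y0,x1,y1=roi
    g=c['color'].astype(int); 
    m=((g.min(2)>125)&(g.max(2)-g.min(2)<30)).astype(np.uint8); q=np.zeros_like(m); q[y0:y1,x0:x1]=m[y0:y1,x0:x1]
    k,lab,st,ce=cv2.connectedComponentsWithStats(q)
    for i in range(1,k):
        if st[i,4]>40:
            p=np.argwhere(lab==i)[:,::-1].astype(np.float32)
            W=np.array([onz(c,*a,z)[:2] for a in p]); r=cv2.minAreaRect(W.astype(np.float32))
            mu=W.mean(0);d=np.linalg.svd(W-mu)[2][0];d*=np.sign(d[0]);s=(W-mu)@d
            print(n,st[i],'yaw',np.arctan2(d[1],d[0]).round(3),mu,'near',mu+d*s.min(),'far',mu+d*s.max(),'len',np.ptp(s),'w',np.ptp((W-mu)@[-d[1],d[0]]))
E
```

```text
time: 3.12
tool_pos: [429.8, 261.7, 110.0]
tcp_rot: [3.138, 0.004, 2.874]
contact_force: [0.5, 0.6, -0.7]
grip_width: 11.5
finger_force: 30.0
top [297 147  10  57 251] yaw 0.119 [538.9 -76.1] near [467.1 -84.7] far [618.3 -66.6] len 152.30219962367522 w 14.513221029334344
top [321 146  10  56 248] yaw 0.121 [ 546.  -141.5] near [ 473.7 -150.3] far [ 622.7 -132.2] len 150.05977747314137 w 12.877663417037876
scene [177 179  18  44 148] yaw 0.117 [ 554.3 -139. ] near [ 480.4 -147.7] far [ 622.9 -130.9] len 143.53713932053296 w 8.238628812984711
scene [203 181  15  45 149] yaw 0.117 [546.8 -73.4] near [471.3 -82.2] far [615.1 -65.3] len 144.84097817674217 w 8.437846224171494
```

```bash
python3 - <<'E'
from h import *
np.set_printoptions(precision=1,suppress=True)
t=dict(np.load('pics/top0.npz'));s=dict(np.load('pics/scene0.npz'))
T=lambda u,v:(255+(u+.5)/5.6-.5,132+(v+.5)/5.6-.5)
S=lambda u,v:(155+(u+.5)/6-.5,172+(v+.5)/6-.5)
a=.117;R=np.array([[np.cos(a),np.sin(a)],[-np.sin(a),np.cos(a)]])
q=lambda k,X:print(k,X[:2],'station',R@X[:2])
for k,p,z in [('pad',(104,187),45),('cam left',(149,195),45),('cam near',(172,222),45),('cam right',(200,195),45),('knob',(164,171),86),('knob mk',(165,208),86),('knob far',(165,133),86),('stop L',(84,108),49),('stop R',(132,108),49)]: q('T '+k,onz(t,*T(*p),z))
for k,p,z in [('pad',(493,285),49),('pad far',(488,340),49),('stop far L top',(435,345),49),('stop near',(460,346),49),('knob mk',(425,190),86),('knob near mid',(430,182),86),('knob far mid',(414,242),86)]: q('S '+k,onz(s,*S(*p),z))
for k in [(543.,-75),(549.5,-140.5)]: q('white',np.array(k))
E
```

```text
T pad [570.1   0.1] station [566.2 -66.4]
T cam left [566.4 -21.8] station [560.  -87.7]
T cam near [553.3 -33.1] station [545.7 -97.4]
T cam right [566.6 -46.5] station [ 557.3 -112.3]
T knob [573.4 -26.4] station [566.4 -93.2]
T knob mk [556.2 -27.1] station [549.2 -91.8]
T knob far [591.2 -26.7] station [584.1 -95.6]
T stop L [607.9  10.3] station [605.  -60.7]
T stop R [608.2 -12.9] station [602.5 -83.8]
S pad [577.9   5.7] station [574.6 -61.8]
S pad far [604.5  11.4] station [601.7 -59.2]
S stop far L top [612.2  -8.5] station [607.  -79.9]
S stop near [610.1   1.3] station [606.1 -69.9]
S knob mk [564.5 -25.3] station [557.7 -91. ]
S knob near mid [560.1 -24.6] station [553.4 -89.8]
S knob far mid [590.6 -21.6] station [584.  -90.4]
white [543. -75.] station [ 530.5 -137.9]
white [ 549.5 -140.5] station [ 529.3 -203.7]
```

```bash
python3 -m creep '[{"hand":0,"tx":-0.0255,"ty":-0.0515,"tz":0,"spin":0},{"hand":0,"tx":-0.0255,"ty":-0.0515,"tz":0,"spin":0},{"hand":0,"tx":-0.0255,"ty":-0.0515,"tz":0,"spin":0},{"hand":0,"tx":-0.0255,"ty":-0.0515,"tz":0,"spin":0},{"hand":0,"tx":-0.0255,"ty":-0.0515,"tz":0,"spin":0}]'; python3 -m creep '[{"hand":0,"tx":0,"ty":0,"tz":0,"spin":-7.5},{"hand":0,"tx":0,"ty":0,"tz":0,"spin":-7.5},{"hand":0,"tx":0,"ty":0,"tz":0,"spin":-7},{"hand":0,"tx":0,"ty":0,"tz":0,"spin":0},{"hand":0,"tx":0,"ty":0,"tz":0,"spin":0}]'
python3 - <<'E'
from h import *
np.set_printoptions(precision=2,suppress=True)
o=get_obs();print(o['tool_pos'],o['tcp_rot'])
a=.117;R=np.array([[np.cos(a),np.sin(a)],[-np.sin(a),np.cos(a)]]);print(R@o['tool_pos'][:2])
I=[]
for n,roi in [('top',(255,122,350,222)),('scene',(150,152,265,252))]:
    c=cap(n); np.savez(f'pics/{n}1.npz',**c); x0,y0,x1,y1=roi
    I.append(cv2.resize(c['color'][y0:y1,x0:x1],(int((x1-x0)*3.7),int((y1-y0)*3.7)),interpolation=cv2.INTER_CUBIC)[:,:,::-1])
    hsv=cv2.cvtColor(c['color'],cv2.COLOR_RGB2HSV)
    m=cv2.inRange(hsv,(4,180,80),(16,255,255));k,lab,st,ce=cv2.connectedComponentsWithStats(m)
    for i in range(1,k):
        if st[i,4]>40:
            p=np.argwhere(lab==i)[:,::-1]; W=np.array([R@onz(c,*b,117.)[:2] for b in p]);print(n,st[i],W.mean(0),W.min(0),W.max(0),np.polyfit(W[:,0],W[:,1],1))
cv2.imwrite('pics/hov.png',np.hstack(I))
E
```

```text
time: 3.75
tool_pos: [482.8, -22.8, 106.5]
tcp_rot: [3.141, -0.001, 2.874]
contact_force: [1.5, -0.5, -0.3]
grip_width: 11.7
finger_force: 30.0
time: 4.38
tool_pos: [482.8, -21.0, 106.8]
tcp_rot: [3.141, -0.001, -3.028]
contact_force: [-0.1, -0.2, -0.5]
grip_width: 11.9
finger_force: 30.0
[482.84 -20.95 106.8 ] [ 3.14 -0.   -3.03]
[477.1  -77.18]
scene [226 168  13  44 204] [539.75 -75.12] [467.39 -81.85] [602.94 -69.11] [  0.01 -78.03]
```

View pics/hov.png

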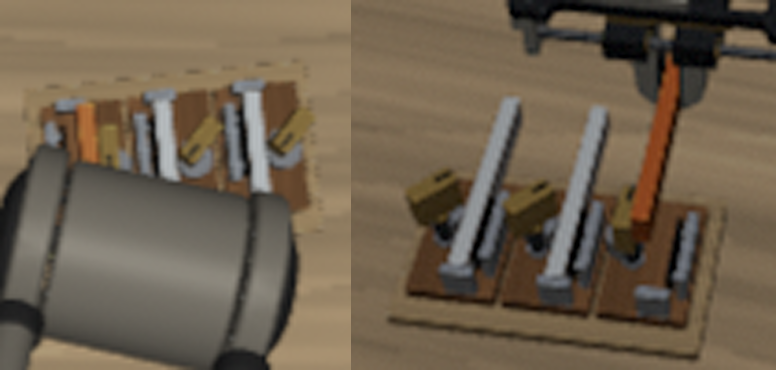

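The hover picture shows the bar above the empty station, parallel to the white bars. In the scene half its far end is at (640,235), just left of the knob in station terms and short of the stop. I'll shift slightly left and back, then lower it.

```bash
python3 -m creep '[{"hand":0,"tx":0.004,"ty":0.002,"tz":0,"spin":0},{"hand":0,"tx":0,"ty":0,"tz":0.02,"spin":0},{"hand":0,"tx":0,"ty":0,"tz":0.02,"spin":0},{"hand":0,"tx":0,"ty":0,"tz":0.015,"spin":0},{"hand":0,"tx":0,"ty":0,"tz":0,"spin":0}]'
python3 - <<'E'
from h import *
np.set_printoptions(precision=2,suppress=True)
o=get_obs();print(o['tool_pos'],o['tcp_rot'],o['contact_force'],o['moment'])
c=cap('scene'); x0,y0,x1,y1=185,152,265,247
cv2.imwrite('pics/low.png',cv2.resize(c['color'][y0:y1,x0:x1],None,fx=6,fy=6,interpolation=cv2.INTER_CUBIC)[:,:,::-1])
E
```

```text
time: 5.1
tool_pos: [478.0, -19.3, 51.4]
tcp_rot: [3.141, -0.002, -3.026]
contact_force: [0.3, 0.5, 0.1]
grip_width: 11.7
finger_force: 30.0
[477.97 -19.27  51.43] [ 3.14 -0.   -3.03] [0.34 0.5  0.13] [0.01 0.06 0.01]
```

View pics/low.png

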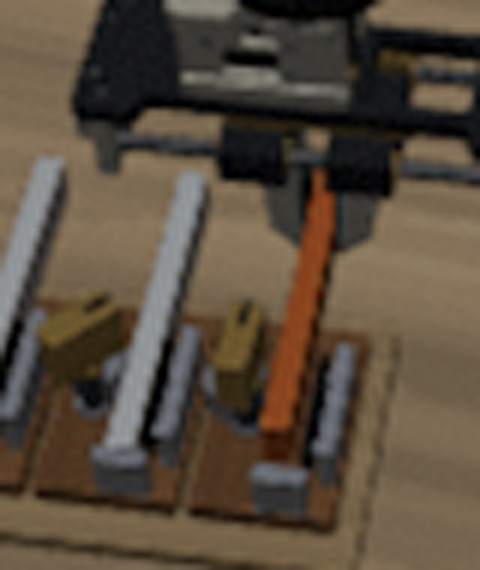

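The picture shows the bar inside the slot, between the knob at (238,345) and the pad at (318,390). Its end at (278,450) is just short of the stop, and no contact force shows. I'll lower it on.

```bash
python3 -m creep '[{"hand":0,"tx":0,"ty":0,"tz":0.007,"spin":0},{"hand":0,"tx":0,"ty":0,"tz":0.0015,"spin":0},{"hand":0,"tx":0,"ty":0,"tz":0,"spin":0}]';python3 -m creep '[{"hand":0,"tx":0,"ty":0,"tz":0.001,"spin":0},{"hand":0,"tx":0,"ty":0,"tz":0,"spin":0}]'
```

```text
time: 5.52
tool_pos: [478.9, -19.5, 43.8]
tcp_rot: [3.142, 0.0, -3.026]
contact_force: [0.7, -0.3, -0.5]
grip_width: 11.8
finger_force: 30.0
time: 5.78
tool_pos: [479.0, -19.5, 42.8]
tcp_rot: [3.142, 0.0, -3.025]
contact_force: [0.3, 0.1, -1.1]
grip_width: 11.6
finger_force: 30.0
```

```bash
python3 -m creep '[{"hand":0,"tx":0,"ty":0,"tz":0.001,"spin":0},{"hand":0,"tx":0,"ty":0,"tz":0,"spin":0}]';python3 -m creep '[{"hand":0,"tx":0,"ty":0,"tz":0.0007,"spin":0},{"hand":0,"tx":0,"ty":0,"tz":0,"spin":0}]'
```

```text
time: 6.02
tool_pos: [478.9, -19.5, 41.6]
tcp_rot: [3.141, -0.0, -3.025]
contact_force: [0.5, -0.2, 0.4]
grip_width: 11.8
finger_force: 30.0
time: 6.28
tool_pos: [478.9, -19.5, 41.2]
tcp_rot: [3.142, 0.0, -3.025]
contact_force: [-1.2, -0.1, 1.7]
grip_width: 12.2
finger_force: 30.0
```

```bash
python3 -m creep '[{"hand":0,"tx":-0.003,"ty":0,"tz":0,"spin":0},{"hand":0,"tx":-0.003,"ty":0,"tz":0,"spin":0},{"hand":0,"tx":0,"ty":0,"tz":0,"spin":0}]';python3 -m creep '[{"hand":0,"tx":-0.001,"ty":0,"tz":0,"spin":0},{"hand":0,"tx":-0.0005,"ty":0,"tz":0,"spin":0},{"hand":0,"tx":0,"ty":0,"tz":0,"spin":0}]'
```

```text
time: 6.65
tool_pos: [484.7, -18.8, 41.2]
tcp_rot: [3.141, -0.0, -3.025]
contact_force: [-2.9, 0.3, 4.5]
grip_width: 12.0
finger_force: 30.0
time: 7.02
tool_pos: [485.6, -18.6, 41.2]
tcp_rot: [3.141, -0.002, -3.025]
contact_force: [-5.4, -0.2, 6.4]
grip_width: 12.0
finger_force: 30.0
```

```bash
for i in 1; do python3 -m creep '[{"hand":0,"tx":-0.001,"ty":0,"tz":-0.0003,"spin":0},{"hand":0,"tx":0,"ty":0,"tz":0,"spin":0}]';python3 -m creep '[{"hand":0,"tx":-0.001,"ty":0,"tz":0,"spin":0},{"hand":0,"tx":0,"ty":0,"tz":0,"spin":0}]'; done
```

```text
time: 7.28
tool_pos: [487.8, -18.6, 41.3]
tcp_rot: [-3.142, 0.001, -3.025]
contact_force: [-0.3, 0.2, 0.0]
grip_width: 11.9
finger_force: 30.0
time: 7.52
tool_pos: [488.4, -18.4, 41.3]
tcp_rot: [3.141, -0.0, -3.025]
contact_force: [-1.6, 0.5, 1.5]
grip_width: 11.6
finger_force: 30.0
```

Friction only so far, so I'll continue.

```bash
python3 -m creep '[{"hand":0,"tx":-0.001,"ty":0,"tz":0,"spin":0},{"hand":0,"tx":0,"ty":0,"tz":0,"spin":0}]';python3 -m creep '[{"hand":0,"tx":-0.001,"ty":0,"tz":0,"spin":0},{"hand":0,"tx":0,"ty":0,"tz":0,"spin":0}]';python3 -m creep '[{"hand":0,"tx":-0.001,"ty":0,"tz":0,"spin":0},{"hand":0,"tx":0,"ty":0,"tz":0,"spin":0}]'
```

```text
time: 7.78
tool_pos: [488.7, -18.4, 41.2]
tcp_rot: [3.141, -0.002, -3.025]
contact_force: [-5.8, -1.0, 4.3]
grip_width: 11.7
finger_force: 30.0
time: 8.02
tool_pos: [488.7, -18.3, 41.2]
tcp_rot: [3.141, -0.004, -3.025]
contact_force: [-8.4, -2.3, 6.9]
grip_width: 11.6
finger_force: 30.0
time: 8.28
tool_pos: [488.7, -18.3, 41.2]
tcp_rot: [3.141, -0.006, -3.025]
contact_force: [-12.2, -4.0, 10.6]
grip_width: 11.8
finger_force: 30.0
```

```bash
python3 -m creep '[{"hand":0,"tx":0.0022,"ty":0,"tz":0,"spin":0},{"hand":0,"tx":0,"ty":0,"tz":0,"spin":0},{"hand":0.35,"tx":0,"ty":0,"tz":0,"spin":0},{"hand":0.35,"tx":0,"ty":0,"tz":0,"spin":0},{"hand":0.35,"tx":0,"ty":0,"tz":0,"spin":0}]';python3 -m creep '[{"hand":0.35,"tx":0,"ty":0,"tz":-0.03,"spin":0},{"hand":0.35,"tx":0,"ty":0,"tz":-0.05,"spin":0},{"hand":0.35,"tx":0,"ty":0,"tz":-0.02,"spin":0},{"hand":0.35,"tx":0,"ty":0,"tz":0,"spin":0}]'
python3 - <<'E'
from h import *
np.set_printoptions(precision=2,suppress=True)
o=get_obs();print(o['tool_pos'],o['tcp_rot'],o['contact_force'],o['moment'])
a=.117;R=np.array([[np.cos(a),np.sin(a)],[-np.sin(a),np.cos(a)]])
I=[]
c=cap('scene');np.savez('pics/scene2.npz',**c); x0,y0,x1,y1=185,162,265,247
I.append(cv2.resize(c['color'][y0:y1,x0:x1],None,fx=6,fy=6,interpolation=cv2.INTER_CUBIC)[:,:,::-1])
cv2.imwrite('pics/home.png',I[0])
hsv=cv2.cvtColor(c['color'],cv2.COLOR_RGB2HSV)
m=cv2.inRange(hsv,(4,180,80),(16,255,255));k,lab,st,ce=cv2.connectedComponentsWithStats(m)
for i in range(1,k):
  if st[i,4]>40:
    p=np.argwhere(lab==i)[:,::-1]; W=np.array([R@onz(c,*b,49.)[:2] for b in p]);print(st[i],W.mean(0),W.min(0),W.max(0),np.polyfit(W[:,0],W[:,1],1))
E
```

```text
time: 8.9
tool_pos: [489.6, -18.3, 41.3]
tcp_rot: [-3.142, 0.001, -3.025]
contact_force: [0.7, -0.1, 0.5]
grip_width: 31.3
finger_force: 0.0
time: 9.4
tool_pos: [490.2, -18.5, 142.6]
tcp_rot: [-3.141, 0.004, -3.025]
contact_force: [0.4, 0.1, 0.1]
grip_width: 31.8
finger_force: 0.0
[490.22 -18.47 142.64] [-3.14  0.   -3.03] [0.36 0.08 0.05] [ 0.03  0.04 -0.05]
[227 184  15  45 209] [537.41 -73.52] [460.25 -80.73] [603.92 -67.7 ] [ -0.01 -68.96]
```

View pics/home.png

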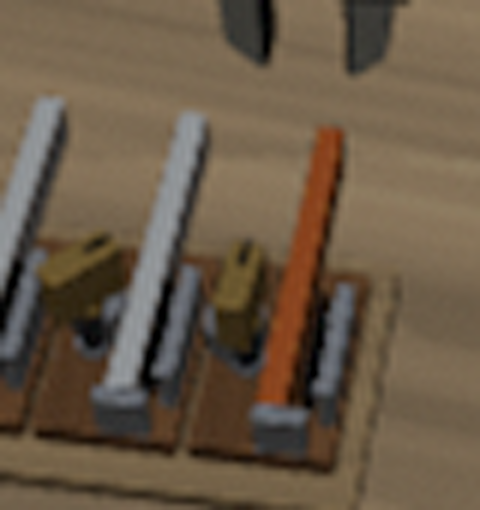

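The picture shows the bar lying flat with its end on the stop at (278,405), parallel to the white bar. The knob is still near 0, at (240,290). Next is the knob, with the TCP target at about (573.6,-25.7,69).

```bash
python3 -m creep '[{"hand":0.35,"tx":-0.041,"ty":-0.0084,"tz":0,"spin":3},{"hand":0.35,"tx":-0.041,"ty":-0.0034,"tz":0,"spin":0},{"hand":0.35,"tx":0,"ty":0,"tz":0.04,"spin":0},{"hand":0.35,"tx":0,"ty":0,"tz":0,"spin":0}]'
python3 - <<'E'
from h import *
np.set_printoptions(precision=2,suppress=True)
o=get_obs();print(o['tool_pos'],o['tcp_rot'],o['contact_force'])
yaw=o['tcp_rot'][2];d=np.array([573.6,-25.7,69])-o['tool_pos']
print('tx',d[0]*np.cos(yaw)+d[1]*np.sin(yaw),'ty',d[0]*np.sin(yaw)-d[1]*np.cos(yaw),'tz',-d[2])
E
```

```text
time: 9.95
tool_pos: [569.0, -22.2, 96.8]
tcp_rot: [3.139, -0.01, -3.078]
contact_force: [-0.7, -0.7, 0.0]
grip_width: 32.4
finger_force: 0.0
[569.05 -22.17  96.85] [ 3.14 -0.01 -3.08] [-0.69 -0.71  0.04]
tx -4.319314138478021 ty -3.809578496862615 tz 27.846562103607013
```

```bash
python3 -m creep '[{"hand":0.35,"tx":-0.001,"ty":-0.004,"tz":-0.003,"spin":0},{"hand":0.35,"tx":0,"ty":0,"tz":0,"spin":0},{"hand":0.35,"tx":0,"ty":0,"tz":0,"spin":0}]'
python3 - <<'E'
from h import *
np.set_printoptions(precision=2,suppress=True)
o=get_obs();print(o['tool_pos'],o['tcp_rot'],o['contact_force'],o['moment'])
yaw=o['tcp_rot'][2];d=np.array([573.6,-25.7,69])-o['tool_pos']
print('tx',d[0]*np.cos(yaw)+d[1]*np.sin(yaw),'ty',d[0]*np.sin(yaw)-d[1]*np.cos(yaw),'tz',-d[2])
c=cap('scene');np.savez('pics/scene3.npz',**c); x0,y0,x1,y1=185,152,265,237
cv2.imwrite('pics/kn.png',cv2.resize(c['color'][y0:y1,x0:x1],None,fx=6,fy=6,interpolation=cv2.INTER_CUBIC)[:,:,::-1])
E
```

```text
time: 10.32
tool_pos: [573.6, -26.8, 105.5]
tcp_rot: [-3.141, 0.002, -3.078]
contact_force: [-0.2, -0.1, 0.8]
grip_width: 32.4
finger_force: 0.0
[573.62 -26.82 105.49] [-3.14  0.   -3.08] [-0.21 -0.1   0.78] [-0.03  0.02  0.01]
tx -0.05577656731790205 ty 1.118163726538528 tz 36.487860486394226
```

View pics/kn.png

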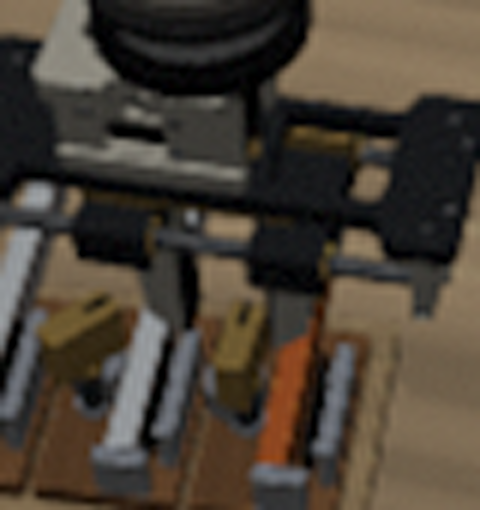

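This is the tenth and last picture. It shows the two fingers at (170,290) and (290,300), straddling the knob at (240,340), with the neighbours clear. I'll go down and grip.

```bash
python3 -m creep '[{"hand":0.35,"tx":0,"ty":0.001,"tz":0.015,"spin":0},{"hand":0.35,"tx":0,"ty":0,"tz":0.008,"spin":0},{"hand":0.35,"tx":0,"ty":0,"tz":0,"spin":0}]'; python3 -m creep '[{"hand":0.35,"tx":0,"ty":0,"tz":0.0135,"spin":0},{"hand":0.35,"tx":0,"ty":0,"tz":0,"spin":0},{"hand":0.35,"tx":0,"ty":0,"tz":0,"spin":0}]';  python3 -m creep '[{"hand":0,"tx":0,"ty":0,"tz":0,"spin":0},{"hand":0,"tx":0,"ty":0,"tz":0,"spin":0},{"hand":0,"tx":0,"ty":0,"tz":0,"spin":0},{"hand":0,"tx":0,"ty":0,"tz":0,"spin":0},{"hand":0,"tx":0,"ty":0,"tz":0,"spin":0}]'
cat >> h.py <<'E'
def rep():
    np.set_printoptions(precision=3,suppress=True)
    o=get_obs();print('POS',o['tool_pos'],'yaw',round(float(o['tcp_rot'][2]),4),'F',o['contact_force'],'M',o['moment'],'w',round(float(o['grip_width']),2))
E
python3 -c 'from h import *;rep()'
```

```text
time: 10.75
tool_pos: [572.4, -25.4, 80.0]
tcp_rot: [3.141, -0.002, -3.078]
contact_force: [0.1, 0.2, 0.6]
grip_width: 32.1
finger_force: 0.0
time: 11.12
tool_pos: [573.2, -25.6, 67.7]
tcp_rot: [3.141, -0.0, -3.078]
contact_force: [0.1, 0.7, 1.0]
grip_width: 32.0
finger_force: 0.0
time: 11.75
tool_pos: [573.3, -25.9, 68.1]
tcp_rot: [-3.141, 0.001, -3.078]
contact_force: [-0.4, -3.5, 1.3]
grip_width: 14.1
finger_force: 29.9
POS [573.345 -25.909  68.083] yaw -3.0778 F [-0.433 -3.471  1.329] M [-0.41   0.048 -0.045] w 14.11
```

```bash
python3 -m creep '[{"hand":0,"tx":0,"ty":-0.0006,"tz":0,"spin":3},{"hand":0,"tx":0,"ty":0,"tz":0,"spin":3},{"hand":0,"tx":0,"ty":0,"tz":0,"spin":3},{"hand":0,"tx":0,"ty":0,"tz":0,"spin":3},{"hand":0,"tx":0,"ty":0,"tz":0,"spin":0}]' >/dev/null; python3 -c 'from h import *;rep()'; python3 -m creep '[{"hand":0,"tx":0,"ty":0,"tz":0,"spin":3},{"hand":0,"tx":0,"ty":0,"tz":0,"spin":3},{"hand":0,"tx":0,"ty":0,"tz":0,"spin":3},{"hand":0,"tx":0,"ty":0,"tz":0,"spin":0}]'>/dev/null;  python3 -c 'from h import *;rep()'
```

```text
POS [573.381 -25.614  68.061] yaw 2.9964 F [0.927 2.554 4.518] M [ 0.388 -0.017 -0.063] w 14.2
POS [573.445 -25.374  68.055] yaw 2.8402 F [0.972 5.113 3.812] M [ 0.89  -0.101 -0.1  ] w 13.86
```

```bash
python3 -m creep '[{"hand":0,"tx":0,"ty":0.0006,"tz":0,"spin":2},{"hand":0,"tx":0,"ty":0,"tz":0,"spin":0}]' >/dev/null; python3 -c 'from h import *;rep()'; python3 -m creep '[{"hand":0,"tx":0,"ty":0,"tz":0,"spin":2},{"hand":0,"tx":0,"ty":0,"tz":0,"spin":0}]'>/dev/null;  python3 -c 'from h import *;rep()'; python3 -m creep '[{"hand":0,"tx":0,"ty":0,"tz":0,"spin":2},{"hand":0,"tx":0,"ty":0,"tz":0,"spin":0}]'>/dev/null;  python3 -c 'from h import *;rep()'; python3 -m creep '[{"hand":0,"tx":0,"ty":0,"tz":0,"spin":2},{"hand":0,"tx":0,"ty":0,"tz":0,"spin":0}]'>/dev/null;  python3 -c 'from h import *;rep()'
```

```text
POS [573.495 -25.306  68.063] yaw 2.8041 F [0.177 4.514 5.233] M [ 0.803  0.044 -0.035] w 13.6
POS [573.538 -25.244  68.09 ] yaw 2.7692 F [0.367 5.859 5.809] M [ 0.758 -0.046 -0.045] w 14.07
POS [573.537 -25.181  68.057] yaw 2.7343 F [-0.159  5.446  5.413] M [ 0.879 -0.112  0.023] w 13.73
POS [573.579 -25.139  68.061] yaw 2.6994 F [0.021 6.374 4.754] M [ 0.866 -0.098  0.019] w 14.05
```

```bash
cat >> h.py <<'E'
def avg(n=5):
    np.set_printoptions(precision=3,suppress=True)
    a=.117;R=np.array([[np.cos(a),np.sin(a)],[-np.sin(a),np.cos(a)]]);F=[];M=[];y=[]
    for i in range(n):
        c=cap('scene');o=get_obs();F.append(o['contact_force']);M.append(o['moment'])
        m=cv2.inRange(cv2.cvtColor(c['color'],cv2.COLOR_RGB2HSV),(4,180,80),(16,255,255));m[:150]=0;m[:,:200]=0;m[:,262:]=0
        p=np.argwhere(m)[:,::-1]; W=np.array([R@onz(c,*b,49.)[:2] for b in p]); W=W[W[:,0]>585]; y.append([len(W),W[:,1].mean(),W[:,0].max()])
    print('J',round(3.2586-o['tcp_rot'][2]%(2*np.pi),3),'pos',o['tool_pos'],'F',np.mean(F,0),'M',np.mean(M,0),'sd',np.std(M,0)[2],'bar',np.mean(y,0))
E
python3 -c 'from h import *;avg()'
python3 -m creep '[{"hand":0,"tx":0,"ty":0.001,"tz":0,"spin":2},{"hand":0,"tx":0,"ty":0,"tz":0,"spin":0}]' >/dev/null; python3 -c 'from h import *;avg()'; python3 -m creep '[{"hand":0,"tx":0,"ty":0,"tz":0,"spin":2},{"hand":0,"tx":0,"ty":0,"tz":0,"spin":0}]' >/dev/null; python3 -c 'from h import *;avg()'
```

```text
J 0.559 pos [573.566 -25.123  68.059] F [0.216 5.468 5.252] M [ 0.923 -0.085 -0.038] sd 0.028190059734704818 bar [ 33.    -73.952 603.588]
J 0.594 pos [573.662 -24.963  68.056] F [-1.567  2.559  6.122] M [ 0.393  0.177 -0.023] sd 0.030338788242687806 bar [ 33.2   -73.632 603.588]
J 0.629 pos [573.678 -24.927  68.05 ] F [-0.987  2.807  5.58 ] M [ 0.415  0.167 -0.003] sd 0.02786198050309265 bar [ 32.8   -73.179 603.588]
```

```bash
python3 -m creep '[{"hand":0,"tx":0,"ty":0.0005,"tz":0,"spin":2},{"hand":0,"tx":0,"ty":0,"tz":0,"spin":0}]' >/dev/null; python3 -c 'from h import *;avg()'; python3 -m creep '[{"hand":0,"tx":0,"ty":0,"tz":0,"spin":2},{"hand":0,"tx":0,"ty":0,"tz":0,"spin":0}]' >/dev/null; python3 -c 'from h import *;avg()'; python3 -m creep '[{"hand":0,"tx":0,"ty":0,"tz":0,"spin":2},{"hand":0,"tx":0,"ty":0,"tz":0,"spin":0}]' >/dev/null; python3 -c 'from h import *;avg()'
```

```text
J 0.664 pos [573.729 -24.846  68.049] F [-2.123  1.083  5.883] M [ 0.182  0.275 -0.025] sd 0.011002109967232002 bar [ 32.8   -72.862 603.588]
J 0.699 pos [573.766 -24.777  68.043] F [-1.849  1.462  6.114] M [ 0.209  0.275 -0.035] sd 0.02828787849138586 bar [ 30.    -73.04  603.588]
J 0.734 pos [573.826 -24.759  68.048] F [-1.424  1.684  5.942] M [ 0.272  0.247 -0.027] sd 0.023823773937537544 bar [ 20.8   -74.581 603.588]
```

```bash
cat >> h.py <<'E'
def q():
    o=get_obs();print('J %.3f Mz %.3f F %s'%(3.2586-o['tcp_rot'][2]%(2*np.pi),o['moment'][2],np.round(o['contact_force'],1)))
E
Q(){ python3 -c 'from h import *;q()'; }
python3 -m creep '[{"hand":0,"tx":0,"ty":0,"tz":0,"spin":1.2}]' >/dev/null;Q; python3 -m creep '[{"hand":0,"tx":0,"ty":0,"tz":0,"spin":1.2}]' >/dev/null;Q; python3 -m creep '[{"hand":0,"tx":0,"ty":0,"tz":0,"spin":1.2}]' >/dev/null;Q; python3 -m creep '[{"hand":0,"tx":0,"ty":0,"tz":0,"spin":1.2}]' >/dev/null;Q
```

```text
J 0.755 Mz 0.081 F [-2.7  2.1  6.4]
J 0.776 Mz 0.160 F [-1.2  0.7  5.8]
J 0.797 Mz 0.105 F [-0.8  2.   6.6]
J 0.818 Mz 0.088 F [-1.2  1.5  5.1]
```

In motion the moment reads the 0.1 N m of friction, so there is no bite yet. I'll continue.

```bash
Q(){ python3 -c 'from h import *;q()'; }
python3 -m creep '[{"hand":0,"tx":0,"ty":0,"tz":0,"spin":1.2}]' >/dev/null;Q; python3 -m creep '[{"hand":0,"tx":0,"ty":0,"tz":0,"spin":1.2}]' >/dev/null;Q; python3 -m creep '[{"hand":0,"tx":0,"ty":0,"tz":0,"spin":1.2}]' >/dev/null;Q; python3 -m creep '[{"hand":0,"tx":0,"ty":0,"tz":0,"spin":1.2}]' >/dev/null;Q
```

```text
J 0.839 Mz 0.152 F [-1.3  2.2  4.8]
J 0.859 Mz 0.147 F [-1.2  2.4  5. ]
J 0.880 Mz 0.088 F [0.  1.7 5. ]
J 0.901 Mz 0.108 F [-0.2  2.1  5.8]
```

```bash
Q(){ python3 -c 'from h import *;q()'; }
python3 -m creep '[{"hand":0,"tx":0,"ty":0,"tz":0,"spin":1.2}]' >/dev/null;Q; python3 -m creep '[{"hand":0,"tx":0,"ty":0,"tz":0,"spin":1.2}]' >/dev/null;Q; python3 -m creep '[{"hand":0,"tx":0,"ty":0,"tz":0,"spin":1.2}]' >/dev/null;Q
```

```text
J 0.922 Mz 0.112 F [-0.1  3.   5.2]
J 0.943 Mz 0.182 F [-0.1  3.1  6.3]
J 0.964 Mz 0.084 F [-1.3  2.3  5.1]
```

```bash
Q(){ python3 -c 'from h import *;q()'; }
python3 -m creep '[{"hand":0,"tx":0,"ty":0,"tz":0,"spin":1.2}]' >/dev/null;Q; python3 -m creep '[{"hand":0,"tx":0,"ty":0,"tz":0,"spin":1.2}]' >/dev/null;Q; python3 -m creep '[{"hand":0,"tx":0,"ty":0,"tz":0,"spin":1.2}]' >/dev/null;Q;python3 -m creep '[{"hand":0,"tx":0,"ty":0,"tz":0,"spin":1.2}]' >/dev/null;Q
```

```text
J 0.985 Mz 0.187 F [0.3 2.7 5.8]
J 1.006 Mz 0.153 F [-0.4  2.4  4.7]
J 1.027 Mz 0.220 F [-0.1  3.2  5.6]
J 1.048 Mz 0.334 F [0.1 2.3 5.5]
```

```bash
Q(){ python3 -c 'from h import *;q()'; }
python3 -m creep '[{"hand":0,"tx":0,"ty":0,"tz":0,"spin":1.0}]' >/dev/null;Q;python3 -m creep '[{"hand":0,"tx":0,"ty":0,"tz":0,"spin":1.0}]' >/dev/null;Q
```

```text
J 1.065 Mz 0.223 F [0.  4.2 5. ]
J 1.082 Mz 0.294 F [-0.6  2.8  4.5]
```

```bash
Q(){ python3 -c 'from h import *;q()'; }
python3 -m creep '[{"hand":0,"tx":0,"ty":0,"tz":0,"spin":1.0}]' >/dev/null;Q;python3 -m creep '[{"hand":0,"tx":0,"ty":0,"tz":0,"spin":1.0}]' >/dev/null;Q
```

```text
J 1.100 Mz 0.336 F [-0.1  3.9  5.6]
J 1.117 Mz 0.363 F [0.9 3.1 4.9]
```

The bite began at about 0.955 rad and I'm about 0.16 rad past it, which by the given stiffness is a squeeze of 8-15 N. I'll release, lift and check.

```bash
python3 -m creep '[{"hand":0.35,"tx":0,"ty":0,"tz":0,"spin":0},{"hand":0.35,"tx":0,"ty":0,"tz":0,"spin":0},{"hand":0.35,"tx":0,"ty":0,"tz":0,"spin":0},{"hand":0.35,"tx":0,"ty":0,"tz":-0.03,"spin":0},{"hand":0.35,"tx":0,"ty":0,"tz":-0.05,"spin":0}]'; python3 -m creep '[{"hand":0.35,"tx":0,"ty":0,"tz":-0.06,"spin":0},{"hand":0.35,"tx":0.05,"ty":-0.03,"tz":-0.02,"spin":0},{"hand":0.35,"tx":0.05,"ty":-0.03,"tz":0,"spin":0},{"hand":0.35,"tx":0.05,"ty":-0.03,"tz":0,"spin":0},{"hand":0.35,"tx":0,"ty":0,"tz":0,"spin":0}]'
cat > chk.py <<'E'
from h import *
np.set_printoptions(precision=2,suppress=True)
a=.117;R=np.array([[np.cos(a),np.sin(a)],[-np.sin(a),np.cos(a)]])
def an(tag,c):
    hsv=cv2.cvtColor(c['color'],cv2.COLOR_RGB2HSV)
    m=cv2.inRange(hsv,(4,180,80),(16,255,255));m[:150]=0;m[:,:200]=0;m[:,265:]=0
    W=np.array([R@onz(c,*b,49.)[:2] for b in np.argwhere(m)[:,::-1]]);print(tag,'bar',len(W),W.mean(0),W.min(0),W.max(0),np.polyfit(W[:,0],W[:,1],1))
    m=cv2.inRange(hsv,(18,110,60),(28,255,255));m[:180]=0;m[252:]=0;m[:,:155]=0;m[:,262:]=0
    k,lab,st,ce=cv2.connectedComponentsWithStats(m)
    for i in range(1,k):
        if st[i,4]>25:
            X=np.array([(R@onz(c,*b,76.)[:2]) for b in np.argwhere(lab==i)[:,::-1]]);d=np.linalg.svd(X-X.mean(0))[2][0];print('  brass',st[i],ce[i],X.mean(0),np.arctan(d[1]/d[0]))
an('before',dict(np.load('pics/scene2.npz')));an('now',cap('scene'))
E
python3 chk.py
```

```text
time: 19.62
tool_pos: [572.8, -24.4, 146.8]
tcp_rot: [-3.138, -0.003, 2.141]
contact_force: [0.3, -0.2, 0.0]
grip_width: 32.3
finger_force: 0.0
time: 20.25
tool_pos: [413.8, 54.6, 227.8]
tcp_rot: [-3.14, -0.001, 2.143]
contact_force: [1.6, -0.4, 0.3]
grip_width: 32.3
finger_force: 0.0
before bar 209 [537.41 -73.52] [460.25 -80.73] [603.92 -67.7 ] [ -0.01 -68.96]
  brass [165 197  14  10  68] [171.21 201.75] [ 563.81 -226.86] -0.7466149260902257
  brass [192 200  13  10  67] [197.6  204.79] [ 564.16 -159.88] -0.7167946759957063
  brass [220 202   9  12  66] [224.09 207.89] [564.64 -93.63] -0.06940743726920653
now bar 207 [536.65 -68.09] [459.53 -75.93] [603.26 -62.21] [ -0.01 -62.81]
  brass [165 197  14  10  68] [171.22 201.76] [ 563.85 -226.81] -0.7604679193624369
  brass [192 200  13  10  64] [197.56 204.72] [ 563.96 -160.02] -0.7540794882904531
  brass [218 204  14   8  70] [224.36 207.57] [563.62 -93.17] -1.0761510148997204
```

The arm is clear. The bar moved 5.4 mm left onto the pad and is still at the stop within the camera's resolution. The knob stays at about 1.1 rad, and the neighbouring knobs haven't moved.

```bash
python3 -c 'from plant import *;print(close_job())'
```

```text
the job is handed in; nothing more can be done
None
```

The job is handed in, with no verdict returned: the orange bar lies flat against the stop (to camera resolution), its knob is turned about 0.16 rad past first bite (est. 8–15 N), and the neighbouring knobs have not moved.

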